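# Push a soap log out of its tube mould and set it on the curing stand

## Robot

A 6-joint arm with a two-finger parallel gripper is mounted at the origin on the work surface. World frame = base frame: x ahead of the robot, y to its left, z up, the work surface at z = 0. Lengths are in m, angles in rad, forces in N, time in s.
With the tool pointing down it reaches from about 0.35 to 0.925 m from the base axis. Payload 6.4 kg.
Tool frame: the origin (TCP) lies on the front face of the gripper's body, between the roots of the fingers; the fingertips stand 97 mm ahead of it and the grasp point (between the pads) lies 78 mm ahead of it; z points along the fingers, y is the line along which they close (so a half turn about z gives the same grasp; the last joint's range is limited). The gripper opens to 94 mm and grips with 3 to 60 N. Pads are 16 mm wide; open, the fingers measure 119 mm over their backs; the gripper's body (75 mm by 177 mm) begins 78 mm behind the grasp point.
Start: joints at [1.029, 0.245, 1.558, -0, 1.339, -0.174], TCP at [0.234, 0.607, 0.303] pointing down, gripper open.
Joint ranges: [-3.13, 3.13], [-1.02, 2.26], [0.13, 2.54], [-0.95, 4.09], [0.21, 2.88], [-2.74, 2.74]. Speed limits (rad/s): [2.57, 2.57, 3.14, 3.14, 3.14, 3.14].

## Interface

Orientations are given as [roll, pitch, yaw] about the fixed x, y, z axes, in that order (R = Rz(yaw) Ry(pitch) Rx(roll)).
In Python, from bench import manip, kinematics, cams, order gives the robot as it stands. The module is installed in compiled form; this text tells all that it offers. Calls block until the motion is done:
- manip.move_to(position, orientation): joint-space move of the TCP to a pose.
- manip.move_linear(position, orientation=None, vel=0.15, f_stop=None): straight line of the TCP; orientation=None keeps the orientation; vel is the mean speed in m/s. With f_stop (N) it stops when the force on the tool has changed by that much, and returns True; else False.
- manip.move_j(angles): joint-space move.
- manip.open_gripper() and manip.grab(squeeze=None): open the fingers fully, or close them until they stop; squeeze is the grip in N (None keeps the last).
- manip.wait(seconds).
- kinematics.ik(position, orientation): joint angles nearest the present ones, or None.
- cams.camera(name): name is "side" or "top"; returns the picture (420x560x3 uint8, blue, green, red); there is no depth.
- cams.get_calibration(name): a dict with "fovy" (degrees; the focal length in pixels is half the picture's height over the tangent of half this angle, whatever the lens; pixels are square), "cx", "cy" (the principal point, pixels), "eye" and "rotation" of the camera in the world. Camera axes: x right, y up, looking along -z (the intrinsics and any distortion apply to the point x, -y, -z); pixel columns grow to the right and rows downward; lengths in m; the calibration is good to about 2 mm. A picture is of the moment at which its call begins. get_calibration takes no time and is no camera call.
A pose or a line that the arm cannot do raises manip.Unreachable and nothing moves.
- order.job_done(): hands the job in; it is judged then, once.
Trained networks look in the newest picture that a camera, given by its name, has taken for a name from the list of things; names that differ only in an ending like _2 or _b are one class to them, and where a whole thing is asked for, a point or a joint stands for the part that bears it (a point fixed in the world has none). Each returns a list of dicts, best first, with "score" (0 to 1); they miss things now and then, are a little off and sometimes report something else, mostly with a low value. They report only what shows in the picture. A call takes as long as a camera call. They do not tell look-alikes from the thing itself.
- cams.look_for(camera, label): "box" ([left, top, right, bottom] in pixels, round what is visible of it).
- cams.cut_out(camera, label): "mask" (420x560 bool, what is visible of it) and "box" ([left, top, right, bottom] in pixels, round what is visible of it).
- cams.pinpoint(camera, label): "point" ([column, row] in pixels: a listed point, or the origin of a listed thing).
Readings, each from a call of its own:
- manip.read_clock(): time.
- manip.read_joint_pos(): joint angles.
- manip.read_joint_vel(): joint speeds.
- manip.read_joint_efforts(): joint torques, N m.
- manip.read_eef_pos(): TCP position.
- manip.read_eef_rot(): TCP orientation.
- manip.read_wrist_force(): force on the tool from outside, world axes, zero at the start.
- manip.read_torque(): the same for the moment, N m.
- manip.read_gripper_width(): finger opening in m.
- manip.read_finger_force(): force on a finger pad.
Only numpy, scipy, OpenCV 4.12 (cv2) and the standard library are available. Lean on these libraries where they do the work, as an engineer would, in place of code of your own. Each camera call takes 0.05 s, during which the arm holds its last target. There are 200 camera calls.

## Task

The purple soap log in the clear tube mould has set. Take the wooden pusher and push the log through the mould from the open end until it lies fully out on the two rails at the other end, then lay the pusher down flat on the table and set the log lengthwise on the rails of the empty curing stand. Do not drop the log or the pusher, and leave the yellow log and the other things on the table alone.

Things in the scene. Friction and masses are not known exactly. Their poses are not given: they have to be found in the camera images.
- mould: unmoulding bench, fixed: dark wooden base 285 x 90 x 16 mm with a clear straight tube (bore 47, outside 55, length 120 mm) strapped level in two wooden saddles (84 mm wide, 59 mm high; straps and wing nuts to 93 mm). Origin on the table under mid tube; x = push direction along the bore, z up. Bore axis 64 mm above the table; tube from x = -60 (open entry) to +60 mm. Base from x = -65 to 220 mm
- bore_in (a point): centre of the tube's entry mouth (the end without rails, nothing stands in front of it); x along the push direction, z up
- bore_out (a point): centre of the tube's exit mouth, 120 mm beyond bore_in; x along the push direction. From here two level rails (10 mm round, 28 mm between centres, axes 38 mm above the table) run on for 145 mm to a stop board 56 mm high; a log on them has its axis 61.5 mm above the table and can be taken from above, nothing beside it
- log: the purple soap log: plain cylinder 44 mm in diameter, 90 mm long, 0.1 to 0.2 kg, at first lying loose inside the tube near mid length, both ends inside; slides with plain friction of about 1 N, so it stops when the push stops. Origin at its centre; x along its length (it may roll about x)
- pusher: wooden pusher, 200 mm long, 0.11 kg, loose on the table: round head 40 mm in diameter, 12 mm thick; square shaft 22 mm wide; dark palm block 40 x 40 x 25 mm. Origin on its axis at mid length, x towards the head: face at x = +100, shaft from +88 to -75, block from -75 to -100 mm. Lying flat, its axis is 20 mm above the table, the shaft's underside 9 mm
- pusher_face (a point): centre of the front face of the pusher's head
- stand_empty: the empty curing stand, fixed: dark wooden foot 150 x 70 x 12 mm with two level rails (10 mm round, 136 mm long, 28 mm between centres, axes 30 mm above the table). Origin on the table under its centre; x along the rails, z up
- stand_empty_bed (a point): where the centre of a log lies when it rests midway on the rails of the empty stand, 53 mm above the table; x along the rails
- stand_full: the other curing stand, same shape, already carrying the yellow log; fixed
- old_log: the yellow soap log on the other stand, 44 mm in diameter and 90 mm long, to be left where it is; origin at its centre, x along its length
- jug: glass measuring jug, 170 mm high, 124 mm across the rim, handle reaching 106 mm from the axis along its y; bystander; origin at the centre of its foot
- pump: pump bottle, 60 mm in diameter, 185 mm high; bystander; origin at the centre of its foot
- towels: white pack of paper towels, 100 x 230 x 85 mm high, long along its y; bystander; origin at the centre of its underside
There are look-alikes about, which are no part of the job. Leave any orange, red or turquoise look-alike of the pusher alone.

How it is judged:
By the outcome, as a careful person would: the job done as asked, in the order asked, and still so for the second after the job is handed in, with the robot touching nothing.
It also fails if it takes over 72 s, if anything falls off the work surface, if the arm or the gripper's body presses on something with over 40 N, if the wrist force passes 120 N, or if a joint passes its speed limit or range.

## Working session

There is one attempt and no reset: what is moved stays moved. The work goes in short steps, each a Python script; the robot and the scene stay as the last script left them, time stands still between calls to the robot, and variables do not carry over. Pictures are saved under pics/ and viewed, at most 10 in all, crops included, and the job is handed in when it is done.

```bash
mkdir -p pics
python3 - <<'E'
from bench import manip,cams
import cv2
for n in("top","side"):
    im=cams.camera(n); cv2.imwrite(f"pics/{n}0.png",im)
    print(n,cams.get_calibration(n))
    for l in("mould","bore_in","bore_out","log","pusher","pusher_face","stand_empty","stand_empty_bed","stand_full","old_log","jug","pump","towels"):
        print(l,[(round(d["score"],2),[round(float(v)) for v in d["point"]]) for d in cams.pinpoint(n,l)][:5])
print(manip.read_clock())
E
```

```text
top {'fovy': 55.46560400384805, 'cx': 275.50171952330555, 'cy': 214.75493994416192, 'eye': array([ 0.4375328 , -0.00379266,  1.12929255]), 'rotation': array([ 0.07014121, -0.01708684, -1.58459556])}
mould [(0.93, [261, 234])]
bore_in [(0.79, [280, 230]), (0.42, [109, 194])]
bore_out [(0.69, [233, 237])]
log [(0.45, [260, 235])]
pusher [(0.95, [262, 166]), (0.93, [254, 106]), (0.91, [344, 284]), (0.76, [170, 334])]
pusher_face [(0.86, [365, 314]), (0.72, [227, 170]), (0.69, [229, 122]), (0.69, [133, 352])]
stand_empty [(0.65, [354, 162])]
stand_empty_bed [(0.55, [358, 155])]
stand_full [(0.61, [188, 163])]
old_log [(0.77, [185, 161]), (0.43, [265, 167])]
jug [(0.71, [111, 241])]
pump [(0.79, [108, 192])]
towels []
side {'fovy': 56.422958319509966, 'cx': 279.9787431411396, 'cy': 209.6027379179556, 'eye': array([ 0.36165744, -0.8184987 ,  0.89287916]), 'rotation': array([ 0.77516431, -0.02023429, -0.15710077])}
mould [(0.61, [263, 212])]
bore_in [(0.59, [267, 214])]
bore_out [(0.9, [259, 190])]
log [(0.61, [266, 196]), (0.61, [265, 212])]
pusher [(0.87, [324, 208]), (0.71, [374, 200]), (0.61, [178, 165]), (0.6, [222, 277])]
pusher_face [(0.92, [350, 185]), (0.78, [314, 188]), (0.77, [164, 155]), (0.74, [269, 213]), (0.72, [267, 211])]
stand_empty [(0.81, [352, 283]), (0.22, [259, 187])]
stand_empty_bed [(0.65, [357, 270])]
stand_full [(0.7, [313, 169]), (0.47, [258, 189])]
old_log [(0.59, [313, 160])]
jug [(0.69, [246, 137])]
pump [(0.93, [280, 137])]
towels [(0.88, [289, 371])]
1.4
```

View pics/top0.png

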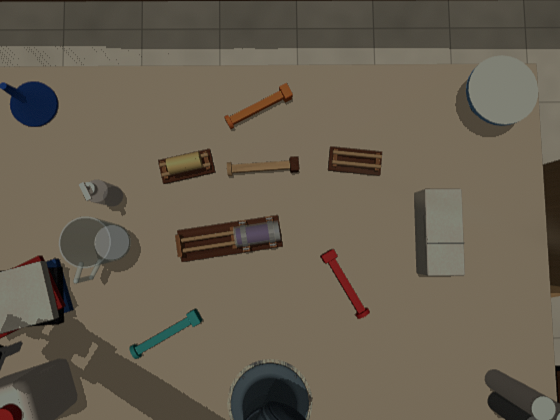

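View pics/side0.png

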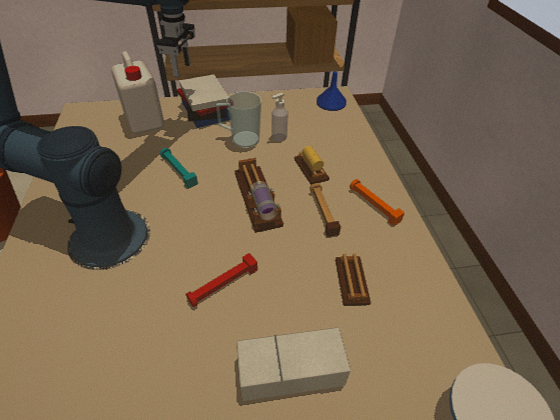

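Candidates for the pusher (top view): orange (258,106), plain wood with dark block (262,166), red (344,284) and turquoise (166,334). Only (262,166) is bare wood with a dark block (right end, 294,164; head left, 229,168). The mould exits to the left (rails, stop board at 180,246) with its entry at (280,230). The empty stand is at (355,161). Next I'll fit the models to the masks and check an enlarged crop.

```bash
cat > h.py <<'E'
import numpy as np,cv2
from bench import manip,cams,kinematics
from scipy.spatial.transform import Rotation as Ro
from scipy.optimize import minimize
CAL={n:cams.get_calibration(n) for n in("top","side")}
def cam(n):
    c=CAL[n]; return c,Ro.from_euler("xyz",c["rotation"]).as_matrix(),210/np.tan(np.radians(c["fovy"])/2)
def proj(n,P):
    c,R,f=cam(n); q=(np.atleast_2d(P)-c["eye"])@R
    return np.c_[c["cx"]+f*q[:,0]/-q[:,2],c["cy"]-f*q[:,1]/-q[:,2]]
def at_z(n,uv,z):
    c,R,f=cam(n); d=R@np.array([(uv[0]-c["cx"])/f,-(uv[1]-c["cy"])/f,-1]); e=c["eye"]
    return e+d*(z-e[2])/d[2]
def box(x0,x1,w,z0,z1): return np.array([[x,y,z] for x in(x0,x1) for y in(-w/2,w/2) for z in(z0,z1)])/1e3
def cyl(x0,x1,r,y0,z0): return np.array([[x,y0+r*np.cos(a),z0+r*np.sin(a)] for x in(x0,x1) for a in np.linspace(0,6.28,24)])/1e3
PUSH=[cyl(88,100,20,0,20),box(-75,88,22,9,31),box(-100,-75,40,0,40)]
STAND=[box(-75,75,70,0,12),cyl(-68,68,5,14,30),cyl(-68,68,5,-14,30)]
MOULD=[box(-65,220,90,0,16),cyl(-60,60,27.5,0,64),cyl(60,205,5,14,38),cyl(60,205,5,-14,38),box(205,215,56,16,56)]
def place(P,p): c,s=np.cos(p[2]),np.sin(p[2]); return P@np.array([[c,s,0],[-s,c,0],[0,0,1]])+[p[0],p[1],0]
def render(n,parts,p,S=4):
    m=np.zeros((420*S,560*S),np.uint8)
    for P in parts:
        h=cv2.convexHull(((proj(n,place(P,p))+.5)*S).astype(np.float32))
        cv2.fillConvexPoly(m,h.round().astype(np.int32),1)
    return cv2.resize(m.astype(np.float32),(560,420),interpolation=cv2.INTER_AREA)
def fit(masks,parts,p0):
    def cost(q):
        p=np.array([q[0]/1e3,q[1]/1e3,q[2]/100]); t=0
        for n,m in masks.items():
            r=render(n,parts,p); t+=1-np.minimum(r,m).sum()/np.maximum(r,m).sum()
        return t/len(masks)
    q0=np.array([p0[0]*1e3,p0[1]*1e3,p0[2]*100])
    o=minimize(cost,q0,method="Nelder-Mead",options=dict(initial_simplex=[q0,q0+[8,0,0],q0+[0,8,0],q0+[0,0,8]],xatol=.1,fatol=1e-4))
    return o.x/[1e3,1e3,100],o.fun
def pick(n,label,uv):
    L=[d for d in cams.cut_out(n,label)]
    L=[d for d in L if abs((d["box"][0]+d["box"][2])/2-uv[0])<25 and abs((d["box"][1]+d["box"][3])/2-uv[1])<25]
    return L[0]["mask"].astype(np.float32) if L else None
E
cat > m.py <<'E'
from h import *
for n in CAL: cams.camera(n)
for lab,parts,pt,ps,a,b,z in(("mould",MOULD,(230,238),(258,195),(280,230),(233,237),.064),("pusher",PUSH,(262,166),(324,210),(294,164),(229,168),.02),("stand_empty",STAND,(355,161),(353,280),(382,163),(330,158),.012)):
    A,B=at_z("top",a,z),at_z("top",b,z); yaw=np.arctan2(*(B-A)[1::-1])
    c=at_z("top",(pt if lab!="mould" else (257,234)),z)
    M={n:pick(n,lab,u) for n,u in(("top",pt),("side",ps))}
    M={n:m for n,m in M.items() if m is not None}
    print(lab,"init",c.round(3),round(yaw,3),np.linalg.norm(B-A).round(3))
    for k in [list(M)]+[[n] for n in M]:
        p,f=fit({n:M[n] for n in k},parts,(c[0],c[1],yaw)); print(k,p.round(4),round(f,3))
for l,z,n,u in(("bore_in",.064,"top",(280,230)),("bore_in",.064,"side",(267,214)),("bore_out",.064,"top",(233,237)),("bore_out",.064,"side",(259,190)),("face",.02,"top",(227,170)),("face",.02,"side",(314,188)),("bed",.053,"top",(358,155)),("bed",.053,"side",(357,270))): print(l,n,at_z(n,u,z).round(3))
im=cv2.imread("pics/top0.png")[130:280,160:400]; cv2.imwrite("pics/crop1.png",cv2.resize(im,None,fx=3.3,fy=3.3,interpolation=cv2.INTER_CUBIC))
E
python3 m.py
```

```text
mould init [0.461 0.027 0.064] 1.705 0.126
['top', 'side'] [0.4633 0.03   1.7119] 0.063
['top'] [0.4636 0.0298 1.7034] 0.031
['side'] [0.4607 0.0303 1.7158] 0.075
pusher init [0.653 0.012 0.02 ] 1.622 0.183
['top', 'side'] [0.6512 0.0117 1.6293] 0.146
['top'] [0.6529 0.0107 1.6272] 0.084
['side'] [0.6481 0.0114 1.6293] 0.081
stand_empty init [ 0.666 -0.252  0.012] 1.464 0.149
['top', 'side'] [ 0.6673 -0.2495  1.4605] 0.079
['top'] [ 0.6697 -0.2495  1.4803] 0.052
['side'] [ 0.6649 -0.2497  1.448 ] 0.053
bore_in top [ 0.471 -0.034  0.064]
bore_in side [ 0.465 -0.031  0.064]
bore_out top [0.454 0.091 0.064]
bore_out side [0.454 0.074 0.064]
face top [0.643 0.11  0.02 ]
face side [0.64  0.107 0.02 ]
bed top [ 0.674 -0.252  0.053]
bed side [ 0.673 -0.255  0.053]
```

View pics/crop1.png

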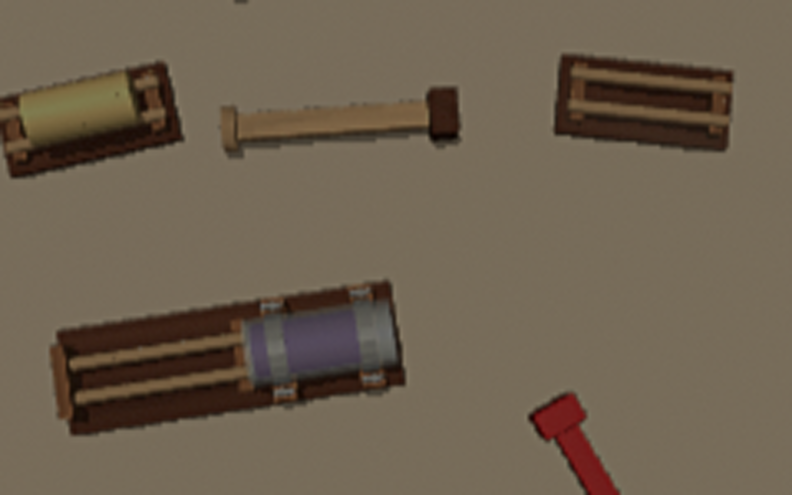

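The crop confirms it: plain wood shaft with dark block at top-image (262,166). The fits agree to within a few mm, so I'll take the pusher and bring it in front of the mouth.

```bash
cat >> h.py <<'E'
MO=np.array([.463,.030,1.708]); PU=np.array([.651,.0115,1.628]); ST=np.array([.668,-.250,1.464])
GX=-.055
def tcp(fr,x,z,y=0): return [*place(np.array([[x,y,0]]),fr)[0][:2],z]
def rot(yaw): return [np.pi,0,yaw]
E
python3 - <<'E'
from h import *
print(manip.read_clock(), manip.read_eef_rot())
for s in(0,np.pi):
    for fr,x,z in((PU,GX,.102),(MO,-.24,.146),(MO,-.087,.146),(MO,.113,.143),(ST,0,.131)): print(s,kinematics.ik(tcp(fr,x,z),rot(fr[2]-s)))
E
```

```text
1.8 [-3.14158062e+00 -3.21883445e-05  2.77374366e+00]
0 [-0.2388757   0.49414488  1.63669455  0.          1.01075322 -0.29607938]
0 [-0.60778328  0.18699813  1.94138202  0.          1.0132125  -0.74498695]
0 [-0.35544926  0.05382472  2.08963839  0.          0.99812955 -0.49265293]
0 [ 6.49306895e-02  3.89747477e-02  2.11194981e+00 -4.44089210e-16
  9.90668099e-01 -7.22729837e-02]
0 [-0.51664666  0.56661397  1.4684017   0.          1.10657698 -0.40985033]
3.141592653589793 None
3.141592653589793 [-6.07783277e-01  1.86998130e-01  1.94138202e+00 -4.44089210e-16
  1.01321250e+00  2.39660570e+00]
3.141592653589793 [-3.55449257e-01  5.38247167e-02  2.08963839e+00 -4.44089210e-16
  9.98129547e-01  2.64893972e+00]
3.141592653589793 None
3.141592653589793 [-5.16646658e-01  5.66613967e-01  1.46840170e+00 -4.44089210e-16
  1.10657698e+00  2.73174232e+00]
```

Run:
```python
from h import *
p=manip.read_eef_pos(); manip.move_linear([p[0],p[1],.40],vel=.2)
manip.move_to(tcp(PU,GX,.24),rot(PU[2]))
hit=manip.move_linear(tcp(PU,GX,.102),vel=.12,f_stop=8)
print(hit,manip.read_eef_pos())
manip.grab(50); print("w",manip.read_gripper_width(),manip.read_finger_force())
manip.move_linear(tcp(PU,GX,.20),vel=.12)
manip.move_to(tcp(MO,-.24,.20),rot(MO[2]))
manip.move_linear(tcp(MO,-.24,.146),vel=.12)
print(manip.read_gripper_width(),manip.read_eef_pos(),manip.read_clock())
ims=[cams.camera(n) for n in("top","side")]
M={n:cams.cut_out(n,"pusher") for n in("top","side")}
for n in M: print(n,[(round(d["score"],2),np.round(d["box"])) for d in M[n]],[(round(d["score"],2),np.round(d["point"],1)) for d in cams.pinpoint(n,"pusher_face")],[(round(d["score"],2),np.round(d["point"],1)) for d in cams.pinpoint(n,"bore_in")])
a=cv2.resize(ims[0][190:270,220:360],None,fx=5.5,fy=5.5,interpolation=2)[:, :760]; b=cv2.resize(ims[1][160:320,220:360],None,fx=3.5,fy=3.5,interpolation=2)
cv2.imwrite("pics/pre_top.png",a); cv2.imwrite("pics/pre_side.png",b)
for n in M:
  print(n,"model face/in/out",proj(n,[tcp(MO,-.085,.064),tcp(MO,-.06,.064),tcp(MO,.06,.064)]).round(1))
```

```text
False [ 0.6548231  -0.04356452  0.10307058]
w 0.021402295829234936 49.98858153820038
0.021378422719580896 [ 0.49637654 -0.20756374  0.14620836] 10.0917
top [(0.89, array([286., 219., 328., 233.])), (0.75, array([131., 309., 202., 358.])), (0.66, array([225.,  83., 292., 128.]))] [(0.81, array([228.7, 121.8])), (0.61, array([364.2, 314.2])), (0.59, array([285.2, 228.3])), (0.56, array([132.6, 352.9]))] [(0.94, array([279.5, 230.9])), (0.54, array([186.7, 165.7]))]
side [(0.72, array([264., 214., 302., 280.])), (0.72, array([351., 179., 404., 226.])), (0.64, array([185., 254., 258., 307.])), (0.62, array([158., 150., 197., 188.]))] [(0.95, array([164. , 150.8])), (0.93, array([353.7, 184.6])), (0.86, array([271. , 216.4])), (0.86, array([188.8, 298.7]))] [(0.67, array([269. , 213.3])), (0.39, array([281.8, 245. ]))]
top model face/in/out [[287.4 228.6]
 [278.1 230. ]
 [233.5 236.8]]
side model face/in/out [[271.4 219.3]
 [269.1 213.3]
 [258.7 186.8]]
```

View pics/pre_side.png

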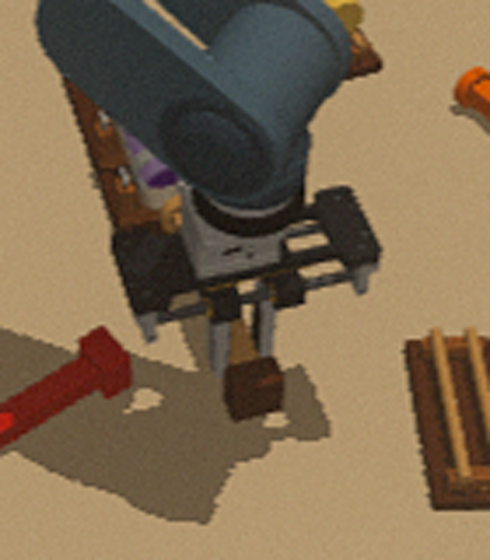

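View pics/pre_top.png

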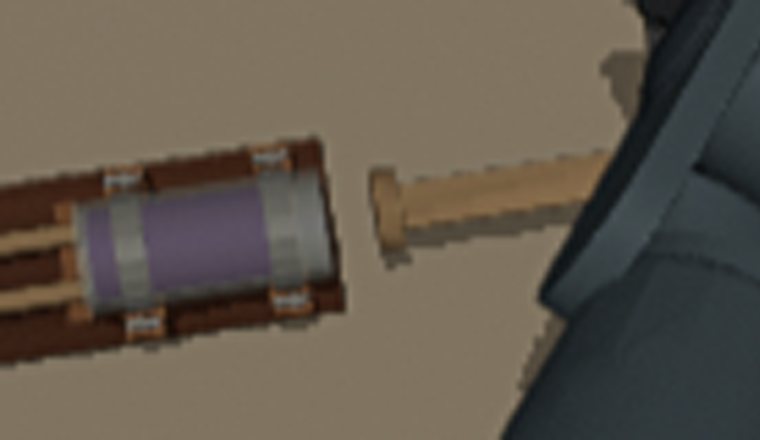

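Top view: the head face is at about (288,228), while the tube's mouth centre is at about (280,231). The axes look a few mm apart sideways, so I'll measure that at sub-pixel level from the tube, purple log and shaft at the same height.

```bash
cat > lat.py <<'E'
from h import *
def purple(im):
    lab=cv2.cvtColor(im,cv2.COLOR_BGR2LAB).astype(float); return lab[...,2]
def measure(w0):
    ims=np.mean([cams.camera("top").astype(np.float32) for _ in range(4)],0)
    im=cv2.resize(ims.clip(0,255).astype(np.uint8),None,fx=1,fy=1)
    lab=cv2.cvtColor(im,cv2.COLOR_BGR2LAB).astype(float)
    d=cams.cut_out("top","pusher"); d=[k for k in d if abs((k["box"][1]+k["box"][3])/2-227)<12 and 240<k["box"][0]<330][0]
    return im,lab,d
im,lab,d=measure(0)
# purple log: low b in LAB
b=lab[...,2]; ref=np.median(b[200:215,240:275])
w=np.clip((ref-b)/ (ref-np.percentile(b[225:245,245:265],20)),0,1); w[:215]=0;w[252:]=0
L=[]
for c in range(238,268):
    if w[:,c].sum()>12: L.append((c,(w[:,c]*np.arange(420)).sum()/w[:,c].sum(),w[:,c].sum()))
L=np.array(L); print(L[::4].round(2))
m=d["mask"]; S=np.array([(c,np.nonzero(m[:,c])[0].mean(),m[:,c].sum()) for c in range(int(d["box"][0])+1,int(d["box"][2])-2) if m[:,c].any()])
print(S[::3].round(2))
pl=np.polyfit(L[:,0],L[:,1],1); S2=S[(S[:,2]<12)&(S[:,0]<322)]; ps=np.polyfit(S2[:,0],S2[:,1],1)
print("slopes",pl,ps)
for n,p,zz,cs in(("log",pl,.0625,(240,266)),("shaft",ps,.064,(292,320))):
    A,B=[at_z("top",(c,np.polyval(p,c)),zz) for c in cs]; v=(B-A)[:2]
    for q in(A,B):
        r=place(np.array([[q[0]-MO[0],q[1]-MO[1],0]]),(0,0,-MO[2]))[0]; print(n,"in MO frame x,y mm",(r[:2]*1e3).round(2))
E
python3 lat.py
```

```text
[[238.   235.92  18.45]
 [246.   234.34  14.9 ]
 [250.   235.26  19.1 ]
 [254.   234.32  18.1 ]
 [258.   233.66  18.25]
 [262.   233.    18.15]
 [266.   232.    18.65]]
[[287.  222.5   2. ]
 [290.  227.5  14. ]
 [293.  228.5  10. ]
 [296.  226.5   8. ]
 [299.  226.5   8. ]
 [302.  226.    9. ]
 [305.  225.    9. ]
 [308.  225.    9. ]
 [311.  224.5   8. ]
 [314.  224.    9. ]
 [317.  223.5   8. ]
 [320.  223.    7. ]
 [323.  222.5   8. ]
 [326.  221.5   8. ]]
slopes [-1.40386704e-01  2.69850744e+02] [-1.15464336e-01  2.60424580e+02]
log in MO frame x,y mm [42.83  0.87]
log in MO frame x,y mm [-27.07   1.65]
shaft in MO frame x,y mm [-98.   -3.2]
shaft in MO frame x,y mm [-173.45   -0.53]
```

```bash
cat >> h.py <<'E'
MO0=MO; MO=np.array([*tcp(MO0,0,0,.0028)[:2],1.702])
E
python3 - <<'E'
from h import *
manip.move_linear(tcp(MO,-.24,.147),rot(MO[2]),vel=.05)
f0=np.array(manip.read_wrist_force())
for face in(-.065,-.052,-.035,-.015):
    h=manip.move_linear(tcp(MO,face-.155,.147),vel=.05,f_stop=10)
    f=np.array(manip.read_wrist_force())-f0; print(face,h,place(f[None]*1,(0,0,-MO[2]))[0].round(2),np.round(manip.read_torque(),2))
    if h: break
ims=cams.camera("top"); print(manip.read_clock(),manip.read_eef_pos(),manip.read_gripper_width())
cv2.imwrite("pics/ins.png",cv2.resize(ims[190:280,160:330],None,fx=4.7,fy=4.7,interpolation=2)[:600,:800])
E
```

```text
-0.065 False [1.56 0.29 0.03] [-0.12  0.08  0.01]
-0.052 False [ 1.28 -0.45  0.01] [-0.11 -0.    0.02]
-0.035 False [0.68 0.8  0.61] [-0.15  0.12  0.  ]
-0.015 False [ 1.   -0.23  0.63] [-0.12  0.04  0.01]
13.0417 [ 0.48245862 -0.13877721  0.14700289] 0.021601570374987094
```

View pics/ins.png

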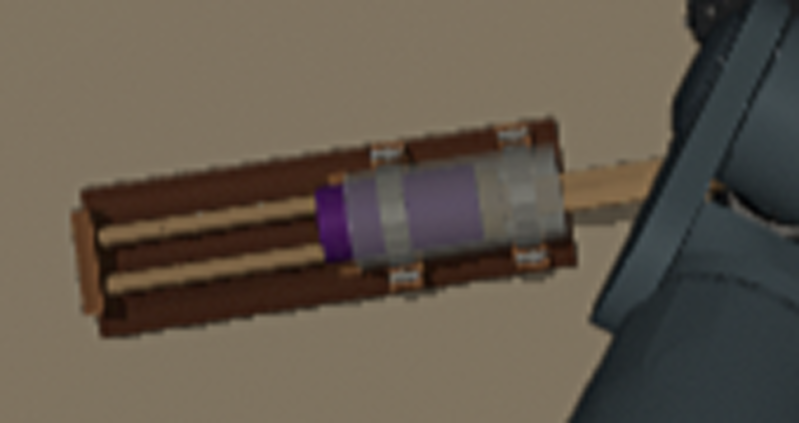

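The pusher is in the bore without touching the wall. The log's front (crop 318,222) is already emerging onto the rails. I'll push on, retract, and lay the pusher back where it was.

Run:
```python
from h import *
f0=np.array(manip.read_wrist_force())
for face in(.03,.071):
    h=manip.move_linear(tcp(MO,face-.155,.147),vel=.06,f_stop=12)
    f=np.array(manip.read_wrist_force())-f0; print(face,h,place(f[None],(0,0,-MO[2]))[0].round(2),manip.read_gripper_width())
    if h: break
if not h:
    manip.move_linear(tcp(MO,-.24,.147),vel=.15)
    im=cams.camera("top"); print([(round(d["score"],2),np.round(d["point"],1),place(np.array([at_z("top",d["point"],.0615)-[*MO[:2],0]]),(0,0,-MO[2]))[0].round(3)) for d in cams.pinpoint("top","log")],[(round(d["score"],2),np.round(d["box"])) for d in cams.look_for("top","log")])
    cv2.imwrite("pics/out.png",cv2.resize(im[140:280,160:400],None,fx=3.3,fy=3.3,interpolation=2))
print(manip.read_clock())
```

```text
0.03 False [ 1.38 -0.28  0.88] 0.021527820136051697
0.071 False [ 0.21  0.19 -0.04] 0.021679470765367973
[(0.95, array([214.9, 241.5]), array([0.111, 0.003, 0.062])), (0.43, array([108.2, 195.6]), array([ 0.376, -0.159,  0.062])), (0.34, array([233.4, 238.7]), array([0.061, 0.002, 0.062]))] [(0.84, array([197., 231., 230., 253.]))]
16.1167
```

View pics/out.png

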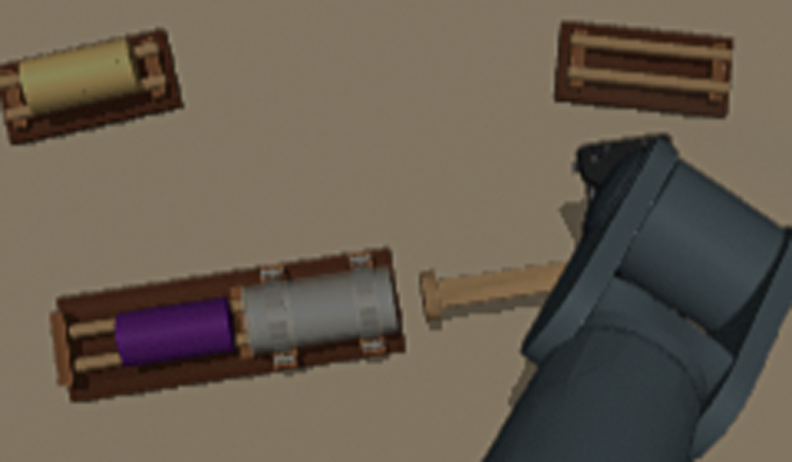

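The log lies clear of the tube on the rails (crop 117–234, tube from 247), centre at about x=0.115 in the mould frame. Now I'll lay the pusher down and fetch the log.

Run:
```python
from h import *
ST=np.array([.6655,-.250,1.464])
manip.move_linear(tcp(MO,-.24,.20),vel=.2)
manip.move_to(tcp(PU,GX,.20),rot(PU[2]))
manip.move_linear(tcp(PU,GX,.112),vel=.12)
h=manip.move_linear(tcp(PU,GX,.1025),vel=.03,f_stop=3); print("lay",h,manip.read_eef_pos()[2])
manip.open_gripper(); manip.wait(.2)
manip.move_linear(tcp(PU,GX,.24),vel=.2)
manip.move_to(tcp(MO,.115,.24),rot(MO[2]))
im=cams.camera("top"); 
h=manip.move_linear(tcp(MO,.115,.142),vel=.12,f_stop=8); print("log",h)
manip.grab(20); print(manip.read_gripper_width(),manip.read_wrist_force())
manip.move_linear(tcp(MO,.115,.25),vel=.12)
manip.move_to(tcp(ST,0,.25),rot(ST[2]))
manip.move_linear(tcp(ST,0,.165),vel=.12)
print(manip.read_gripper_width(),manip.read_clock())
for n in("top","side"):
    im=cams.camera(n)
    print(n,[(round(d["score"],2),np.round(d["point"],1)) for l in("log","pusher","stand_empty") for d in cams.pinpoint(n,l)],proj(n,[tcp(ST,0,.0845),tcp(ST,0,0)]).round(1))
    if n=="top": a=im[130:280,280:420]
    else: b=im[180:330,240:400]
cv2.imwrite("pics/hover.png",cv2.resize(np.hstack([a,b]),None,fx=2.6,fy=2.6,interpolation=2))
```

```text
lay True 0.10197052449572928
log False
0.04376426299424219 [ 1.88888418 -0.22565505 -1.54831196]
0.0432230045546643 27.4667
top [(0.29, array([260.4, 167.9])), (0.91, array([263.3, 167.4])), (0.82, array([257.1, 104.1])), (0.62, array([352.9, 163.2])), (0.5, array([110.3, 194.1]))] [[360.2 155.6]
 [353.4 162. ]]
side [(0.72, array([355.7, 268.9])), (0.65, array([358.9, 262. ])), (0.86, array([221.7, 280.2])), (0.69, array([323.1, 206.4])), (0.6, array([176.3, 167.2])), (0.95, array([356.1, 281.2]))] [[355.7 261.5]
 [350.8 280.3]]
```

View pics/hover.png

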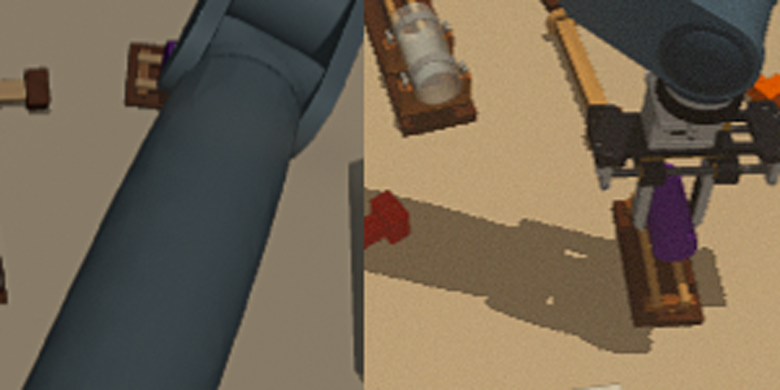

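Run:
```python
from h import *
ST=np.array([.6655,-.250,1.464])
print(proj("side",[tcp(ST,-.068,.03,.014),tcp(ST,-.068,.03,-.014),tcp(ST,-.045,.0845),tcp(ST,-.075,0.012,.035),tcp(ST,-.075,.012,-.035)]).round(1))
im=cams.camera("side"); cv2.imwrite("pics/h2.png",cv2.resize(im[225:315,310:400],None,fx=6.6,fy=6.6,interpolation=2))
```

```text
[[351.8 296.2]
 [362.7 295.8]
 [359.1 276.1]
 [343.2 302.6]
 [370.1 301.7]]
```

View pics/h2.png

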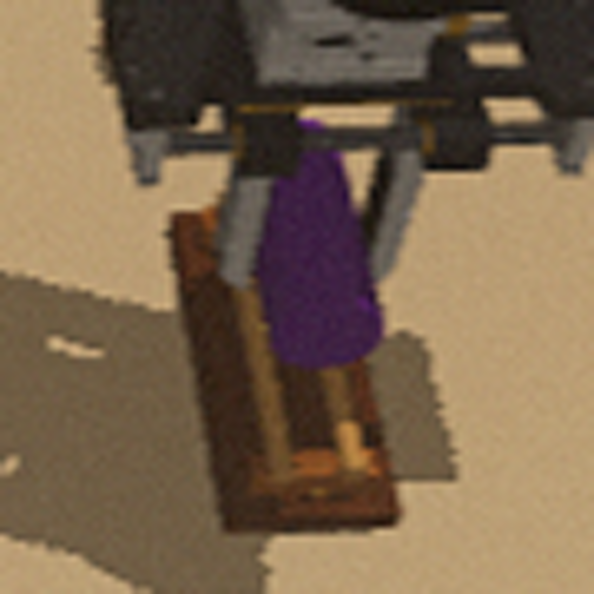

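The rail ends, at (352.4,297) and (363.8,296), and the log's end, at (360,276), all sit within about 1 px of the model, with the same offset. The log is aligned, so I'll lower it.

Run:
```python
from h import *
ST=np.array([.6655,-.250,1.464])
manip.move_linear(tcp(ST,0,.140),vel=.1)
h=manip.move_linear(tcp(ST,0,.1315),vel=.02,f_stop=2.5); z=manip.read_eef_pos()[2]; print(h,z,manip.read_wrist_force())
if .129<z<.1365:
    manip.open_gripper(); manip.wait(.3)
    manip.move_linear(tcp(ST,0,.26),vel=.2)
    manip.move_to(tcp(MO,-.10,.40),rot(MO[2]))
    ims={n:cams.camera(n) for n in("top","side")}
    cv2.imwrite("pics/fin.png",cv2.resize(np.hstack([ims["top"][70:300,160:400],ims["side"][140:370,280:420]]),None,fx=2.1,fy=2.1))
    for n in ims: print(n,[(l,round(d["score"],2),np.round(d["point"],1),at_z(n,d["point"],zz).round(3)) for l,zz in(("log",.053),("pusher",.02)) for d in cams.pinpoint(n,l)])
print(manip.read_clock())
```

```text
True 0.1339595396158732 [2.24834448 0.03482999 2.08412827]
top [('log', 0.72, array([356.1, 159.1]), array([ 0.663, -0.246,  0.053])), ('pusher', 0.89, array([168.5, 333.9]), array([0.195, 0.271, 0.02 ])), ('pusher', 0.79, array([344.9, 282.7]), array([ 0.325, -0.213,  0.02 ])), ('pusher', 0.64, array([260.5, 167.6]), array([0.648, 0.016, 0.02 ])), ('pusher', 0.63, array([257.7, 105.4]), array([0.827, 0.022, 0.02 ])), ('pusher', 0.2, array([186.3, 165.1]), array([0.658, 0.224, 0.02 ]))]
side [('log', 0.9, array([358.3, 269.2]), array([ 0.677, -0.253,  0.053])), ('pusher', 0.95, array([221.8, 278.5]), array([ 0.32 , -0.208,  0.02 ])), ('pusher', 0.66, array([324.8, 207.7]), array([0.654, 0.013, 0.02 ])), ('pusher', 0.65, array([177.3, 165. ]), array([0.192, 0.288, 0.02 ])), ('pusher', 0.59, array([374.6, 200.2]), array([0.822, 0.024, 0.02 ]))]
32.1333
```

View pics/fin.png

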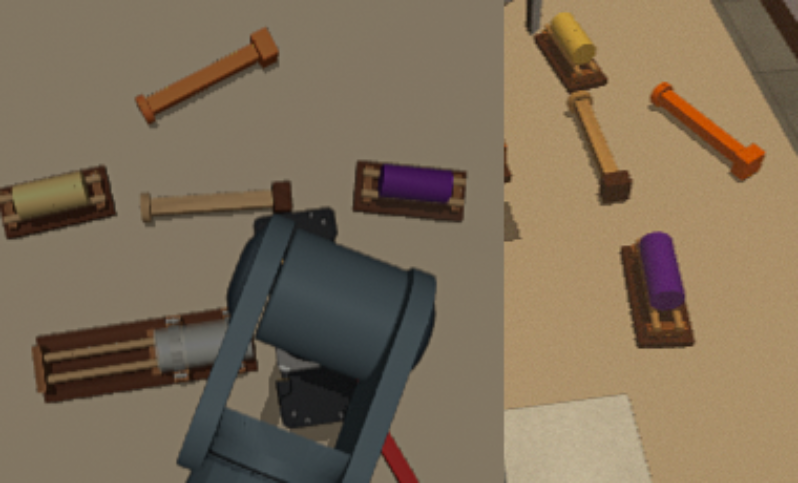

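The purple log lies lengthwise and centred on the empty stand's rails (top crop 380–453 by 185). The wooden pusher is flat on the table, the yellow log and the look-alikes in view haven't moved, and the arm is clear.

```bash
python3 -c "
from bench import order
print(order.job_done())"
```

```text
the job is handed in; nothing more can be done
None
```

The purple log is pushed out of the mould and set lengthwise on the empty curing stand, the pusher is flat on the table, and the job was handed in at about 32 s of the 72 s allowed.

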